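# Set and load the electrode rest

### The arm

A 6-joint arm with a two-finger parallel gripper is mounted at the origin on the work surface. World frame = base frame: x ahead of the robot, y to its left, z up, the work surface at z = 0. Lengths are in m, angles in degrees, forces in N, time in s.
With the tool pointing down it reaches from about 0.3 to 0.775 m from the base axis. Payload 14.6 kg.
Tool frame: the origin (TCP) lies at the very end of the fingers, on their centre line; the grasp point (between the pads) lies arm.hold_point_z behind it (arm.hold_point_z is the distance from the TCP to the grasp point, in m); z points along the fingers, y is the line along which they close (so a half turn about z gives the same grasp; the last joint's range is limited). The gripper opens to 94 mm and grips with 3 to 60 N. Pads are 16 mm wide; open, the fingers measure 119 mm over their backs; the gripper's body (75 mm by 177 mm) begins 78 mm behind the grasp point.
Start: joints at [64.538, 17.183, 87.147, -0, 75.671, -3.816], TCP at [0.203, 0.511, 0.205] pointing down, gripper open.
Joint ranges: [-173.82, 173.82], [-45.26, 126.66], [13.44, 144.39], [-59.66, 239.66], [0, 175.72], [-146.38, 146.38]. Speed limits (degrees/s): [127.2, 127.2, 147.25, 180, 180, 180].

### API

Orientations are given as [roll, pitch, yaw] about the fixed x, y, z axes, in that order (R = Rz(yaw) Ry(pitch) Rx(roll)).
In Python, from bench import arm, imaging gives the robot as it stands.
- The arm moves only by the tool arm_command, never from a script. Its argument "increments" is a list of rows, each a list of 3 entries, a list of its own where there are three numbers: the shift along the tool's x, y, z in mm, then the turn, a rotation vector about the tool's x, y, z in rad, then the gripper command: -1 is fully open, 1 is shut, values between are in proportion. A call has 1 to 12 rows; each row shifts and turns the commanded pose from where the row before left it, along the tool's axes as they then stand; what a row does not reach is not made up. A row lasts 1/12 s, in which the tool goes at most 41.7 mm and 7.16 degrees, less where a joint would pass 70% of its speed; a pose out of reach is approached as far as the arm can. A call with a gripper value outside its range is refused whole. The fingers move at their own pace and stop on an object; "force" is the grip in N (left out, the last holds). Time passes only in rows, so rows that do not move let the fingers close. It gives the time, the measured TCP pose, the force, the opening and the grip force at its end, in the units of the state.
- arm.get_state(): the state, without advancing time (a new reading comes with each control period).
- imaging.get_image(name): name is "side" or "top" or "wrist"; returns the picture (420x560x3 uint8, red, green, blue); there is no depth.
- imaging.get_calibration(name): a dict with "vertical_fov" (degrees; the focal length in pixels is half the picture's height over the tangent of half this angle, whatever the lens; pixels are square), "cx", "cy" (the principal point, pixels), "k1" (the pictures are not rectified: a ray, as slopes to the right and down, at radius r is drawn at 1 + k1 r^2 times it, then the intrinsics apply), "view" (4x4, takes a point from world to camera coordinates). Camera axes: x right, y down, z forward; pixel columns grow to the right and rows downward; lengths in m; the calibration is good to about 2 mm. A picture is of the moment at which its call begins: read the wrist's pose just before it. get_calibration takes no time and is no camera call; for the wrist camera it gives the pose at the moment of the call.
- arm.close_job(): hands the job in; it is judged then, once.
The state is a dict: "time_s": time; "joint_positions": joint angles; "joint_vel": joint speeds; "joint_torque": joint torques, N m; "tool_pos": TCP position; "tcp_rot": TCP orientation; "ft_force": force on the tool from outside, world axes, zero at the start; "torque": the same for the moment, N m; "grip_width": finger opening in m; "gripper_force": force on a finger pad.
Only numpy, scipy, OpenCV 4.12 (cv2) and the standard library are available. Lean on these libraries where they do the work, as an engineer would, in place of code of your own. Each camera call takes 0.05 s, during which the arm holds its last target. There are 200 camera calls.

### The job

Set up the electrode rest for the next client: loosen the orange clamp knob all the way, slide the blue carriage along its rail until its red pointer stands against the green marker, and turn the knob fully tight again so that the carriage stays there. Then lay the brass hand electrode in the carriage's two black V cradles, across the rail and resting in both. Leave the steel electrode, brass cup, jar and wooden ball where they are.

Things in the scene. Friction and masses are not known exactly. Their poses are not given: they have to be found in the camera images.
- rail: The fixed base of the electrode rest, lying on the desk: grey foot plate 190 x 440 x 8 mm with an aluminium rail 50 mm wide, top at 30 mm. Origin at the centre of its underside on the desk. Its y axis runs along the rail, its x axis across it (away from the robot), z up.
- carriage (a joint): Position in m of the blue carriage along the rail's y axis, 0 in the middle, limits -0.115 and +0.115. The carriage is a plate 110 mm across the rail, 170 mm along it, its underside 32 mm and its top 44 mm above the desk. It slides with about 1 N when the clamp knob is loose and cannot be moved with reasonable force when the knob is tight. It carries the knob (50 mm from the carriage centre towards +y), the cradles (50 mm towards -y) and the pointer (middle of its far edge).
- knob (a joint): Angle in rad of the orange clamp knob, 0 = fully loose (stop), 1.5 = fully tight (stop); it grows turning clockwise seen from above. The clamp grips from about 0.8 on. Loose, the wing lies along the rail (y); at angle q it is turned clockwise by q from there, so tight it lies nearly across the rail. It stays where left and takes 0.3 to 0.4 N m to turn.
- knob_grip (a point): Middle of the wing of the clamp knob, on its vertical axis, 75 mm above the desk. The orange wing is 64 mm long, 13 mm thick and 30 mm tall (from 60 to 90 mm above the desk); pinch it across its thickness. The point turns with the knob: the point's y axis is along the wing.
- pointer (a point): Tip of the red triangular pointer on the far (+x) edge of the carriage, 38 mm above the desk.
- marker_green: Green block fixed on the white scale ledge on the far side of the rail: the setting to use. 28 mm across, 14 mm wide along the rail, 14 mm tall. Origin at the centre of its underside, 16 mm above the desk; axes parallel to the rail's. It stands on either side of the carriage's start.
- marker_yellow: Same block in yellow: another client's setting, not to be used.
- cradle (a point): Where the electrode's centre should lie: midway between the two black V cradles and on the axis of a seated tube, 72 mm above the desk; axes parallel to the rail's, with the seated electrode lying along x. The V plates are 8 mm thick, 64 mm apart (centre to centre, along x), flanks at 45 degrees, their tips 50 mm apart and about 6 mm above the seated tube's axis; 28 mm of room below the seated axis down to the carriage plate between them.
- electrode_brass: Loose brass hand electrode: brass tube of 26 mm diameter and 112 mm length between two square black end caps of 32 x 32 x 14 mm; 140 mm long overall, about 0.22 kg. Origin at its centre, on the axis, 16 mm above the desk as it lies on its caps; x along the tube.
- electrode_steel: Same electrode in steel; to be left alone.
- cup_brass: Loose brass cup 68 mm wide, 50 mm tall, in front of the rest; leave alone. Origin under its centre.
- jar: Loose white jar 70 mm wide, 75 mm tall; leave alone. Origin under its centre.
- wood_ball: Loose wooden ball of 90 mm on a small foot, 99 mm tall; leave alone. Origin under its centre.
Things that resemble listed ones, but are neither listed nor needed, are in the scene too. What is shaped like the electrode_brass but purple is not meant.

How it is judged (in metres and radians):
On the way, in this order (a step that is already met when the one before it is completed fails the run):
1. clamp knob loosened (value of joint knob below 0.35 rad), for 0.2 s.
2. carriage pointer against the green marker, clamp still loose (y of pointer in the frame of marker_green between -0.007 and 0.007 m and value of joint knob below 0.7 rad), for 0.2 s.
3. clamp knob tight with the pointer against the green marker (y of pointer in the frame of marker_green between -0.007 and 0.007 m and value of joint knob above 1.2 rad), for 0.2 s.
At the end, for the whole second after the job is handed in: The pointer is within 7 mm of the green marker's centre along the rail, the clamp knob is above 1.2 rad, and the brass electrode lies still in both V cradles: centre within 22 mm across the rail, 6 mm along it and 5 mm in height of the seated place, parallel within 0.12 rad (all of step 3 and x of electrode_brass in the frame of cradle between -0.022 and 0.022 m and y of electrode_brass in the frame of cradle between -0.006 and 0.006 m and z of electrode_brass in the frame of cradle between -0.005 and 0.005 m and angle between the x axis of electrode_brass and the x axis of cradle, either way round below 0.12 rad and linear speed of electrode_brass below 0.02 m/s); the robot touches nothing.
It fails at once if steel electrode disturbed (moved over 30 mm) (distance of electrode_steel from where it was at the start of the episode above 0.03 m).
It fails at once if brass cup, jar or wooden ball disturbed (moved over 30 mm) (distance of any of cup_brass, jar, wood_ball from where it was at the start of the episode above 0.03 m).
It also fails if it takes over 53 s, if anything falls off the work surface, if the arm or the gripper's body presses on something with over 40 N, if the wrist force passes 120 N, or if a joint passes its speed limit or range.

## Working session

There is one attempt and no reset: what is moved stays moved. The work goes in short steps, Python scripts to look and compute and a tool call to move; the robot and the scene stay as the last step left them, time stands still between calls to the robot, and variables do not carry over. Pictures are saved under pics/ and viewed, at most 10 in all, crops included, and the job is handed in when it is done.

Besides the shell and the picture viewer there is one more tool, called after "Request:" as name(argument=value, ...), one argument or row to a line, values as JSON. arm_command: Moves the arm, as the interface text tells. Its arguments: {"type":"object","properties":{"increments":{"type":"array"},"force":{"type":"number"}},"required":["increments"]}

```bash
mkdir -p pics; ls; cat > h.py <<'E'
import numpy as np,cv2
from bench import arm,imaging
def cal(n):
    c=imaging.get_calibration(n); c['f']=210/np.tan(np.radians(c['vertical_fov'])/2); c['view']=np.array(c['view']); return c
def ray(c,u,v):
    d=np.array([(u-c['cx'])/c['f'],(v-c['cy'])/c['f']]); s=d.copy()
    for _ in range(20): s=d/(1+c['k1']*(s@s))
    V=c['view']; R=V[:3,:3]; o=-R.T@V[:3,3]; return o,R.T@np.array([s[0],s[1],1])
def plane(c,u,v,z):
    o,d=ray(c,u,v); return o+d*(z-o[2])/d[2]
def proj(c,p):
    q=c['view'][:3,:3]@np.array(p)+c['view'][:3,3]; s=q[:2]/q[2]; s=s*(1+c['k1']*(s@s)); return s*c['f']+[c['cx'],c['cy']]
def tri(c1,p1,c2,p2):
    A=np.zeros((3,3));b=np.zeros(3);rs=[]
    for c,p in((c1,p1),(c2,p2)):
        o,d=ray(c,*p);d=d/np.linalg.norm(d);M=np.eye(3)-np.outer(d,d);A+=M;b+=M@o;rs.append((M,o))
    x=np.linalg.solve(A,b); return x,[np.linalg.norm(M@(x-o)) for M,o in rs]
def snap(n,f=None):
    c=cal(n); im=imaging.get_image(n)
    if f: cv2.imwrite('pics/'+f,im[:,:,::-1])
    return c,im
def blobs(im,lo,hi,amin=30):
    m=cv2.inRange(cv2.cvtColor(im,cv2.COLOR_RGB2HSV),lo,hi); k,l,s,ct=cv2.connectedComponentsWithStats(m)
    return [(int(s[i][4]),ct[i].round(1).tolist(),s[i][:4].tolist(),cv2.minAreaRect(np.argwhere(l==i)[:,::-1].astype(np.float32))) for i in range(1,k) if s[i][4]>=amin]
E
python3 - <<'E'
from h import *
a=snap('top'); b=snap('side')
cv2.imwrite('pics/top.png',a[1][:,:,::-1]); cv2.imwrite('pics/side.png',b[1][:,:,::-1])
for c in(a[0],b[0]): print(c)
s=arm.get_state();print(s); print(arm.hold_point_z)
E
```

```text
pics
{'vertical_fov': 48.148299089846425, 'cx': 281.1719710779134, 'cy': 207.32264691433667, 'k1': -0.03780565682673984, 'view': array([[ 0.01616711, -0.99963381, -0.02169935,  0.01819846],
       [-0.99475152, -0.0138876 , -0.10137334,  0.47002111],
       [ 0.10103487,  0.02322437, -0.99461178,  1.14182412],
       [ 0.        ,  0.        ,  0.        ,  1.        ]]), 'f': np.float64(470.02970608745795)}
{'vertical_fov': 42.75162731656068, 'cx': 278.63592121503194, 'cy': 213.92145251365974, 'k1': 0.03820751856952113, 'view': array([[-0.99929874, -0.03738861, -0.00202783,  0.46979351],
       [-0.02633001,  0.7401733 , -0.67190045,  0.05696876],
       [ 0.02662237, -0.67137588, -0.74063869,  1.43308694],
       [ 0.        ,  0.        ,  0.        ,  1.        ]]), 'f': np.float64(536.523406814932)}
{'time_s': 0.1, 'joint_positions': array([ 6.45382652e+01,  1.72104646e+01,  8.71765188e+01,  3.72171906e-04,
        7.56713874e+01, -3.81690287e+00]), 'joint_vel': array([-0.02197016, -0.153836  , -0.1906899 ,  0.02173879,  0.11612041,
        0.01095025]), 'joint_torque': array([ 3.09283256e-03, -5.32644582e+01, -3.53288662e+01,  7.09571620e-02,
        2.33519368e-02, -6.43673411e-05]), 'tool_pos': array([0.2027758 , 0.51099844, 0.20496369]), 'tcp_rot': array([-1.79941783e+02, -4.24533722e-03,  1.58355074e+02]), 'ft_force': array([ 0.00847501, -0.60487102,  0.60585971]), 'torque': array([ 0.02830157,  0.01394196, -0.02019453]), 'gripper_force': 0.0, 'grip_width': 0.09431135864027873}
0.0188
```

View pics/top.png

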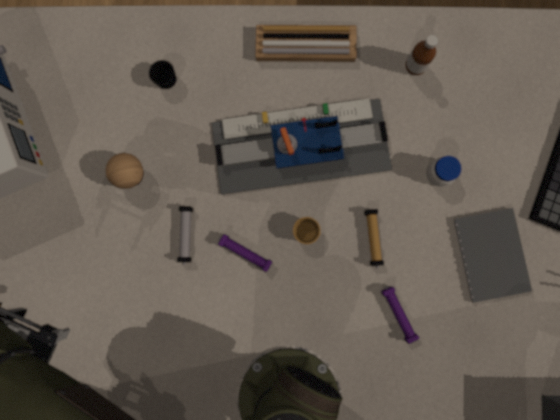

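View pics/side.png

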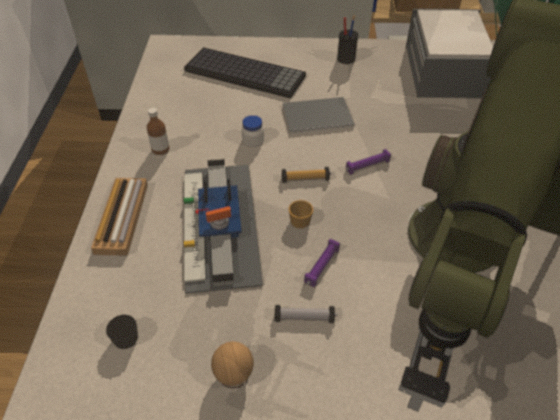

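The top view shows the rest at about (303,145): knob (287,140), pointer (305,124), green marker (325,109), yellow marker (266,118). Electrode candidates in the top view are brass (375,237), steel (186,234), and purple (245,252) and (400,315). I choose the brass one at (375,237). The cup (306,230) is also brass coloured. The side view agrees: brass (305,175), knob (219,215), green (189,200).

```bash
python3 - <<'E'
from h import *
T=cv2.imread('pics/top.png')[:,:,::-1].copy(); S=cv2.imread('pics/side.png')[:,:,::-1].copy()
ct,cs=cal('top'),cal('side')
R={'orange/red':((0,150,110),(14,255,255)),'red2':((168,130,80),(180,255,255)),'brass':((14,120,90),(30,255,255)),'green':((45,90,50),(85,255,255)),'blue':((100,120,40),(125,255,255)),'grey':((90,5,20),(130,110,110))}
for n,(lo,hi) in R.items():
    for nm,im in(('T',T),('S',S)):
        for b in blobs(im,lo,hi,12 if n!='grey' else 1500):print(n,nm,b[0],b[1],b[2],np.round(b[3][1],1),round(b[3][2],1))
big=cv2.hconcat([cv2.resize(T[90:200,200:400],None,fx=3,fy=3,interpolation=2),cv2.resize(T[200:310,345:410],None,fx=3,fy=3,interpolation=2)])
cv2.imwrite('pics/crop.png',cv2.convertScaleAbs(big[:,:,::-1],alpha=1.7))
E
```

```text
orange/red T 108 [286.6, 139.6] [281, 128, 12, 25] [25.6  4.2] 70.0
orange/red S 123 [217.5, 211.7] [206, 207, 24, 12] [ 7. 24.] 71.6
brass T 66 [8.4, 2.2] [0, 0, 18, 6] [ 5. 17.] 90.0
brass T 57 [29.7, 1.9] [22, 0, 18, 5] [17.  4.] 0.0
brass T 61 [51.2, 1.7] [40, 0, 23, 5] [ 4. 22.] 90.0
brass T 19 [66.4, 1.7] [63, 0, 9, 5] [8. 4.] -0.0
brass T 14 [84.0, 1.0] [79, 0, 10, 4] [8.7 3.1] 7.1
brass T 16 [93.4, 1.7] [90, 0, 8, 4] [7. 3.] 0.0
brass T 140 [137.5, 1.3] [108, 0, 58, 4] [ 3. 57.] 90.0
brass T 21 [174.4, 1.0] [170, 0, 11, 4] [ 2.9 10.3] 82.9
brass T 51 [195.7, 1.2] [185, 0, 23, 4] [22.  3.] -0.0
brass T 23 [213.3, 1.0] [208, 0, 11, 4] [ 3. 10.] 90.0
brass T 34 [226.8, 1.1] [220, 0, 14, 4] [ 3. 13.] 90.0
brass T 38 [246.3, 1.2] [240, 0, 15, 4] [ 3. 14.] 90.0
brass T 24 [261.5, 1.4] [256, 0, 13, 4] [12.  3.] -0.0
brass T 49 [280.6, 1.1] [268, 0, 24, 4] [ 3. 23.] 90.0
brass T 448 [305.9, 28.1] [258, 26, 95, 10] [94.  9.] 0.6
brass T 20 [263.5, 55.3] [258, 53, 13, 4] [12.  3.] -0.0
brass T 20 [281.1, 55.6] [274, 55, 14, 2] [ 1. 13.] 90.0
brass T 13 [330.2, 56.3] [326, 55, 9, 3] [2.
[... 1753 characters left out ...]
] 19.7
brass S 1132 [231.4, 361.4] [212, 342, 40, 42] [41. 39.] 90.0
green T 40 [325.1, 108.5] [323, 104, 5, 10] [9. 4.] 90.0
green S 13 [556.5, 1.5] [554, 0, 6, 4] [2.4 5.6] 76.0
green S 36 [188.0, 199.7] [184, 198, 9, 5] [4. 8.] 90.0
blue T 112 [3.0, 75.7] [0, 61, 10, 26] [26.6  7.3] 69.0
blue T 1999 [308.6, 143.1] [272, 117, 71, 51] [42.4 68. ] 81.9
blue T 456 [447.5, 168.0] [436, 157, 24, 23] [22. 23.] 90.0
blue S 144 [251.9, 121.6] [244, 117, 17, 11] [10. 16.] 90.0
blue S 13 [232.5, 204.4] [231, 201, 4, 8] [7. 3.] 90.0
blue S 16 [235.1, 209.9] [233, 205, 5, 10] [3.5 9.5] 18.4
blue S 27 [234.1, 222.1] [230, 218, 10, 9] [6.9 8.8] 60.3
blue S 13 [232.3, 227.7] [229, 226, 8, 4] [3. 7.] 90.0
```

View pics/crop.png

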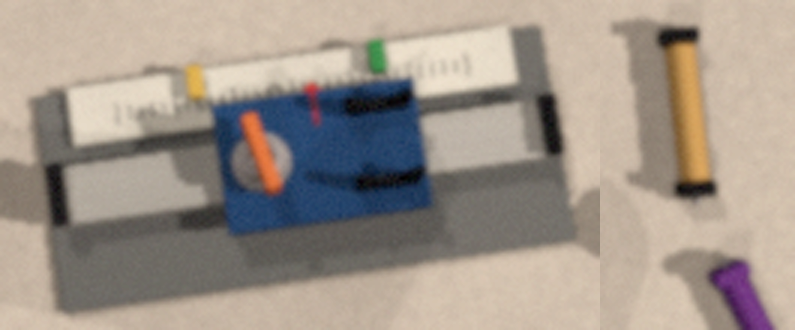

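The crop confirms the brass electrode (black caps, brass tube), with a purple one just below it. The green marker is at full-frame (325,109), the pointer near (304.5,121), and the wing lies nearly across the rail (tight).

```bash
cat > m.py <<'E'
from h import *
ct,cs=cal('top'),cal('side')
k=lambda x,y:(200+x/3-.33,90+y/3-.33)
P=[plane(ct,*k(*p),.008) for p in((33,97),(540,27),(575,240),(62,312))]
print(np.round(P,4))
y=P[0]-P[1]+P[3]-P[2]; yaw=np.arctan2(y[1],y[0])-np.pi/2; C=np.mean(P,0); C[2]=0
print('rail',C.round(4),np.degrees(yaw),[np.linalg.norm(P[i]-P[i-1]).round(3) for i in range(4)])
ex=np.array([np.cos(yaw),np.sin(yaw),0]); ey=np.array([-ex[1],ex[0],0])
loc=lambda p:[round(float((p-C)@e),4) for e in(ex,ey)]+[round(float(p[2]),4)]
if __name__=='__main__':
    g=plane(ct,325.1,108.5,.03); p=plane(ct,304.,121-.5,.038); kn=plane(ct,*k(263.5,153),.09); b=plane(ct,374.8,237,.029)
    for n,q in zip('gpkb',(g,p,kn,b)): print(n,q.round(4),loc(q))
    print('tri brass',tri(ct,(374.8,237),cs,(305.9,174.1)),'knob',tri(ct,(286.6,139.6),cs,(217.5,211.7)),'green',tri(ct,(325.1,108.5),cs,(188,199.7)))
    w=plane(ct,*k(250,117),.09)-plane(ct,*k(277,190),.09); print('wing',np.degrees(np.arctan2(w[1],w[0])),np.linalg.norm(w))
    e=plane(ct,*k(678-600+435,35+330),.02)  # top cap: crop offset 345,200
    e1=plane(ct,345+78/3,200+35/3,.029); e2=plane(ct,345+96/3,200+188/3,.029)
    print('elec',e1.round(4),e2.round(4),np.degrees(np.arctan2(*(e1-e2)[1::-1])),np.linalg.norm(e1-e2),((e1+e2)/2).round(4))
    cr=[plane(ct,*k(*q),.07) for q in((380,102),(392,178))]; print('crad',np.round(cr,4),[loc(q) for q in cr])
    for n,u,v,z in(('cup',306,230,.05),('ball',125,170,.05),('jar',447,168,.075),('purp',400,315,.02),('purp2',245,252,.02),('steel',186,234,.02)): print(n,plane(ct,u,v,z).round(3))
E
python3 m.py; python3 -c "
from h import *
c=cal('wrist');print(c)"
```

```text
[[ 0.6897  0.2109  0.008 ]
 [ 0.7559 -0.2233  0.008 ]
 [ 0.5709 -0.2514  0.008 ]
 [ 0.5039  0.1802  0.008 ]]
rail [ 0.6301 -0.0209  0.    ] 8.742664619304277 [np.float64(0.188), np.float64(0.439), np.float64(0.187), np.float64(0.437)]
g [ 0.7211 -0.0816  0.03  ] [0.0807, -0.0738, 0.03]
p [ 0.6871 -0.0286  0.038 ] [0.0552, -0.0162, 0.038]
k [0.6223 0.0113 0.09  ] [-0.0028, 0.033, 0.09]
b [ 0.3994 -0.2052  0.029 ] [-0.2561, -0.1471, 0.029]
tri brass (array([ 0.39895588, -0.20773346,  0.01417313]), [np.float64(0.0010442112138403048), np.float64(0.0010442112138403527)]) knob (array([0.62652737, 0.01354319, 0.08362685]), [np.float64(5.753477377929001e-05), np.float64(5.7534773779371294e-05)]) green (array([ 0.72381004, -0.08205546,  0.02437095]), [np.float64(0.0008563616258793037), np.float64(0.0008563616258793629)])
wing 20.720123319754308 0.06285449761194
elec [ 0.4615 -0.1961  0.029 ] [ 0.337  -0.2104  0.029 ] 6.557143655291575 0.1253510586186835 [ 0.3993 -0.2032  0.029 ]
crad [[ 0.6704 -0.082   0.07  ]
 [ 0.6079 -0.092   0.07  ]] [[0.0306, -0.0666, 0.07], [-0.0327, -0.0669, 0.07]]
cup [ 0.413 -0.036  0.05 ]
ball [0.554 0.413 0.05 ]
jar [ 0.564 -0.37   0.075]
purp [ 0.211 -0.268  0.02 ]
purp2 [0.358 0.113 0.02 ]
steel [0.4   0.261 0.02 ]
{'vertical_fov': 67.47806527786561, 'cx': 277.6109906150378, 'cy': 207.21420160471357, 'k1': -0.019410467959235494, 'view': array([[ 0.36796462,  0.9298375 , -0.00206399, -0.5494249 ],
       [ 0.89478452, -0.35348761,  0.27277678, -0.02897265],
       [ 0.25290849, -0.10221903, -0.96207514,  0.39194566],
       [ 0.        ,  0.        ,  0.        ,  1.        ]]), 'f': np.float64(314.4174804271037)}
```

Request:
arm_command(
  increments=[
    [[-32,-17,0],[0,0,0],-1],
    [[-32,-17,0],[0,0,0],-1],
    [[-32,-17,0],[0,0,0],-1],
    [[-32,-17,0],[0,0,0],-1],
    [[-32,-17,0],[0,0,0],-1],
    [[-32,-17,0],[0,0,0],-1],
    [[-32,-17,0],[0,0,0],-1],
    [[-32,-17,0],[0,0,0],-1],
    [[-32,-17,0],[0,0,0],-1],
    [[-32,-17,0],[0,0,0],-1],
    [[-32,-17,0],[0,0,0],-1],
    [[-32,-17,0],[0,0,0],-1],
  ],
)

```text
time_s: 1.1
tool_pos: [0.4853, 0.1783, 0.2053]
tcp_rot: [-180.0, -0.0, 158.4]
ft_force: [0.7, 0.4, -0.4]
grip_width: 0.0939
gripper_force: 0.0
```

Request:
arm_command(
  increments=[
    [[-32,-17,0],[0,0,0.12],-1],
    [[0,0,0],[0,0,0.12],-1],
    [[0,0,0],[0,0,0.12],-1],
    [[0,0,0],[0,0,0.12],-1],
    [[0,0,0],[0,0,0.12],-1],
    [[0,0,0],[0,0,0.12],-1],
    [[0,0,0],[0,0,0.12],-1],
    [[0,0,0],[0,0,0.12],-1],
    [[0,0,0],[0,0,0.12],-1],
    [[0,0,0],[0,0,0.12],-1],
    [[0,0,0],[0,0,0.12],-1],
    [[0,0,0],[0,0,0.12],-1],
  ],
)

```text
time_s: 2.1
tool_pos: [0.5079, 0.1523, 0.2051]
tcp_rot: [-180.0, 0.0, 75.5]
ft_force: [0.3, 0.8, -0.5]
grip_width: 0.0939
gripper_force: 0.0
```

Request:
arm_command(
  increments=[
    [[0,0,0],[0,0,0.12],-1],
    [[0,0,0],[0,0,0.12],-1],
    [[0,0,0],[0,0,0.12],-1],
    [[0,0,0],[0,0,0.12],-1],
    [[0,0,0],[0,0,0.12],-1],
    [[0,0,0],[0,0,0.12],-1],
    [[0,0,0],[0,0,0.12],-1],
    [[0,0,0],[0,0,0.12],-1],
  ],
)

```text
time_s: 2.77
tool_pos: [0.5079, 0.1523, 0.2051]
tcp_rot: [-180.0, 0.0, 20.5]
ft_force: [0.9, 0.0, -0.0]
grip_width: 0.0939
gripper_force: 0.0
```

```bash
python3 - <<'E'
from h import *
s=arm.get_state();print(s['time_s'],s['tool_pos'],s['tcp_rot'],s['joint_positions'])
c,im=snap('wrist','w1.png'); V=c['view'];print(-V[:3,:3].T@V[:3,3],V[2,:3],proj(c,[.625,.0125,.09]),proj(c,[.724,-.082,.03]))
E
```

```text
2.7667 [0.50786954 0.15229597 0.20514635] [-1.79997118e+02  3.72454518e-02  2.05027675e+01] [ 1.27354297e+01  1.46954592e+01  9.03608503e+01 -2.25544972e-03
  7.49809837e+01  8.22332484e+01]
[0.58208896 0.18038603 0.38396568] [-0.25514662 -0.09691215 -0.96203339] [463.74701857 139.84819143] [553.68357405  80.08959723]
```

View pics/w1.png

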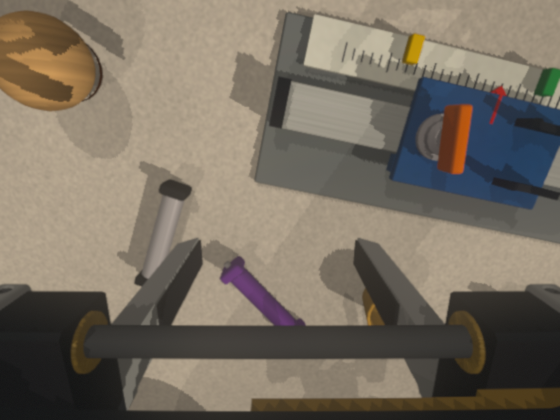

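The wrist view shows the wing at (457,140), pointer tip (500,91), green marker (550,82) and yellow marker (415,48).

Request:
arm_command(
  increments=[
    [[-2,32,0],[0,0,0],-1],
    [[-2,32,0],[0,0,0],-1],
    [[-2,32,0],[0,0,0],-1],
    [[-2,32,0],[0,0,0],-1],
    [[-2,32,0],[0,0,0],-1],
    [[0,0,0],[0,0,0],-1],
  ],
)

```text
time_s: 3.32
tool_pos: [0.5564, -0.0051, 0.205]
tcp_rot: [180.0, 0.0, 20.8]
ft_force: [0.3, -0.8, 0.5]
grip_width: 0.0939
gripper_force: 0.0
```

```bash
python3 - <<'E'
from h import *
s=arm.get_state();print(s['time_s'],s['tool_pos'],s['tcp_rot'],s['joint_positions'])
c,im=snap('wrist','w2.png')
R={'orange':((3,150,60),(12,255,255)),'red':((174,130,60),(180,255,255)),'red0':((0,130,60),(2,255,255)),'green':((45,90,40),(85,255,255))}
for n,(lo,hi) in R.items():
    for b in blobs(im,lo,hi,30):print(n,b[0],b[1],b[2],np.round(b[3][1],1),round(b[3][2],1))
E
```

```text
3.3167 [ 0.55640597 -0.00510498  0.20496926] [1.79968154e+02 3.97584322e-02 2.08139477e+01] [-4.27483494e+00  1.80418510e+01  8.60922931e+01 -4.71215926e-02
  7.58883645e+01  6.49227041e+01]
orange 247 [282.9, 133.6] [278, 93, 14, 71] [70. 13.] 90.0
red 39 [341.4, 92.2] [338, 84, 11, 18] [ 5.5 19.6] 25.2
red0 92 [341.7, 86.0] [336, 76, 14, 36] [13. 35.] 0.0
green 389 [400.4, 70.9] [391, 57, 21, 29] [14.  29.1] 17.4
```

View pics/w2.png

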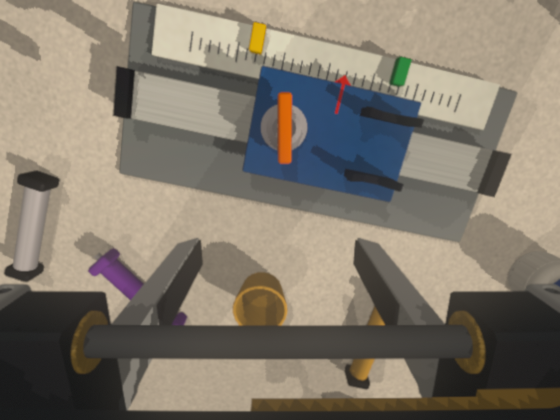

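```bash
python3 - <<'E'
from h import *
import m
c=cal('wrist')
for n,u,v,z in(('knob',285,128,.09),('wtop',285.3,93,.09),('wbot',285,163.5,.09),('ptip',343.5,75.5,.038),('green',401.5,71,.03),('yellow',258,37,.03)):
    p=plane(c,u,v,z);print(n,p.round(4),m.loc(p))
# scale-ledge/rail line directions: foot plate edge far-left to far-right (z .008)
P=[plane(c,*q,.008) for q in((121,173),(459,241),(515,91))];d=P[0]-P[1];print('yaw',np.degrees(np.arctan2(d[1],d[0]))-90, np.linalg.norm(d), np.linalg.norm(P[2]-P[1]))
c1=dict(c); 
print('knob tri',tri(c,(285,128),m.ct,(286.6,139.6)))
print('green tri',tri(c,(401.5,71),m.cs,(188,199.7)))
for q in((364,112),(422,122),(346,174),(402,187)): print(m.loc(plane(c,*q,.078)))
E
```

```text
[[ 0.6897  0.2109  0.008 ]
 [ 0.7559 -0.2233  0.008 ]
 [ 0.5709 -0.2514  0.008 ]
 [ 0.5039  0.1802  0.008 ]]
rail [ 0.6301 -0.0209  0.    ] 8.742664619304277 [np.float64(0.188), np.float64(0.439), np.float64(0.187), np.float64(0.437)]
knob [0.6243 0.0159 0.09  ] [-0.0001, 0.0372, 0.09]
wtop [0.6525 0.0265 0.09  ] [0.0293, 0.0435, 0.09]
wbot [0.5943 0.0042 0.09  ] [-0.0316, 0.0302, 0.09]
ptip [ 0.6937 -0.0229  0.038 ] [0.0625, -0.0116, 0.038]
green [ 0.7212 -0.0791  0.03  ] [0.0812, -0.0713, 0.03]
yellow [0.6976 0.0723 0.03  ] [0.0809, 0.0819, 0.03]
yaw 9.07512566465806 0.4329154392152682 0.18659352835958914
knob tri (array([0.62456314, 0.0146718 , 0.09037249]), [np.float64(0.0012387140833872005), np.float64(0.0012387140833871972)])
green tri (array([ 0.72310001, -0.08017068,  0.0264488 ]), [np.float64(0.0009959319242536793), np.float64(0.0009959319242536576)])
[0.0294, -0.0321, 0.078]
[0.0325, -0.0883, 0.078]
[-0.0306, -0.0312, 0.078]
[-0.0314, -0.0894, 0.078]
```

Wing at (285,128), lined up with the tool x axis. Pointer-to-green shift is −59.5 mm along the rail.

Request:
arm_command(
  increments=[
    [[35.5,2.7,0],[0,0,0],-1],
    [[35.5,2.7,0],[0,0,0],-1],
    [[0,0,30],[0,0,0],-1],
    [[0,0,30],[0,0,0],-1],
    [[0,0,30],[0,0,0],-1],
    [[0,0,30],[0,0,0],-1],
    [[0,0,28],[0,0,0],-1],
    [[0,0,0],[0,0,0],-1],
  ],
)

```text
time_s: 4.03
tool_pos: [0.6207, 0.0206, 0.0517]
tcp_rot: [-179.8, 0.5, 21.0]
ft_force: [-0.4, -0.6, -0.9]
grip_width: 0.0941
gripper_force: 0.0
```

Request:
arm_command(
  force=60,
  increments=[
    [[0,0,0],[0,0,0],1],
    [[0,0,0],[0,0,0],1],
    [[0,0,0],[0,0,0],1],
    [[0,0,0],[0,0,0],1],
    [[0,0,0],[0,0,0],1],
    [[0,0,0],[0,0,0],1],
    [[0,0,0],[0,0,0],1],
    [[0,0,0],[0,0,0],1],
  ],
)

```text
time_s: 4.7
tool_pos: [0.624, 0.0193, 0.0577]
tcp_rot: [180.0, -0.0, 20.8]
ft_force: [3.8, -8.4, -1.2]
grip_width: 0.0438
gripper_force: 4.9
```

Request:
arm_command(
  increments=[
    [[0,0,0],[0,0,0],1],
    [[0,0,0],[0,0,0],1],
    [[0,0,0],[0,0,0],1],
    [[0,0,0],[0,0,0],1],
  ],
)

```text
time_s: 5.03
tool_pos: [0.6267, 0.018, 0.0615]
tcp_rot: [179.8, -0.4, 20.8]
ft_force: [6.6, -17.7, 23.4]
grip_width: 0.0177
gripper_force: 29.4
```

```bash
python3 - <<'E'
from h import *
s=arm.get_state();print(s)
c,im=snap('wrist','w3.png')
cv2.imwrite('pics/w3.png',im[60:330,120:440,::-1])
E
```

```text
{'time_s': 5.0333, 'joint_positions': array([-1.67168847e+00,  3.48133284e+01,  8.18538641e+01, -7.52839187e-02,
        6.28593799e+01,  6.75778821e+01]), 'joint_vel': array([ 0.56113626, -0.45401743, -0.91463574,  0.62752819, -0.76485103,
       -0.04841132]), 'joint_torque': array([ -4.16280806, -46.88518167, -17.78287411,  -0.87561719,
         1.46496221,   0.10459573]), 'tool_pos': array([0.62674862, 0.0180075 , 0.06145888]), 'tcp_rot': array([179.75723484,  -0.41195504,  20.78536815]), 'ft_force': array([  6.62870048, -17.70895764,  23.3941993 ]), 'torque': array([-4.12784456, -1.14777158, -0.01529685]), 'gripper_force': 29.42297342630276, 'grip_width': 0.01765693035022861}
```

View pics/w3.png

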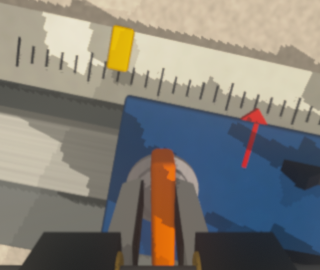

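The fingertips seem to sit on the grey hub (upward force), and the wing is about 4-6 mm off the pad centre. I open a little, rise, shift and close again.

Request:
arm_command(
  increments=[
    [[0,0,0],[0,0,0],0.1],
    [[0,0,0],[0,0,0],0.1],
    [[0,0,0],[0,0,0],0.1],
    [[-1,5.5,-6],[0,0,0],0.1],
    [[0,0,0],[0,0,0],0.1],
    [[0,0,0],[0,0,0],0.1],
    [[0,0,0],[0,0,0],0.1],
    [[0,0,0],[0,0,0],0.1],
  ],
)

```text
time_s: 5.75
tool_pos: [0.6246, 0.0139, 0.0628]
tcp_rot: [-180.0, 0.1, 20.8]
ft_force: [-0.1, -0.8, -0.4]
grip_width: 0.0422
gripper_force: 0.0
```

Request:
arm_command(
  increments=[
    [[0,0,0],[0,0,0],1],
    [[0,0,0],[0,0,0],1],
    [[0,0,0],[0,0,0],1],
    [[0,0,0],[0,0,0],1],
    [[0,0,0],[0,0,0],1],
    [[0,0,0],[0,0,0],1],
    [[0,0,0],[0,0,0],1],
  ],
)

```text
time_s: 6.33
tool_pos: [0.6248, 0.0144, 0.0634]
tcp_rot: [-180.0, 0.0, 20.9]
ft_force: [-1.8, 3.3, 0.1]
grip_width: 0.0125
gripper_force: 60.0
```

Request:
arm_command(
  increments=[
    [[0,0,0],[0,0,-0.1],1],
    [[0,0,0],[0,0,-0.1],1],
    [[0,0,0],[0,0,-0.1],1],
    [[0,0,0],[0,0,-0.1],1],
    [[0,0,0],[0,0,-0.1],1],
    [[0,0,0],[0,0,-0.1],1],
    [[0,0,0],[0,0,-0.1],1],
    [[0,0,0],[0,0,-0.1],1],
  ],
)

```text
time_s: 7.0
tool_pos: [0.6247, 0.0139, 0.0633]
tcp_rot: [-180.0, 0.0, 66.9]
ft_force: [-2.1, 0.1, 1.1]
grip_width: 0.0127
gripper_force: 60.0
```

```bash
python3 - <<'E'
from h import *
s=arm.get_state();print(s['tool_pos'],s['tcp_rot'],s['ft_force'],s['torque'])
c,im=snap('wrist','w4.png')
for b in blobs(im,(2,150,50),(13,255,255),40):print(b)
E
```

```text
[0.62467247 0.0138793  0.06330096] [-1.79967625e+02  1.97242220e-02  6.69416235e+01] [-2.12665621  0.07663232  1.14931746] [ 0.05167438  0.47342576 -0.31152034]
(2475, [277.3, 257.9], [266, 203, 24, 119], ((277.5, 262.0), (118.0, 23.0), 90.0))
```

View pics/w4.png

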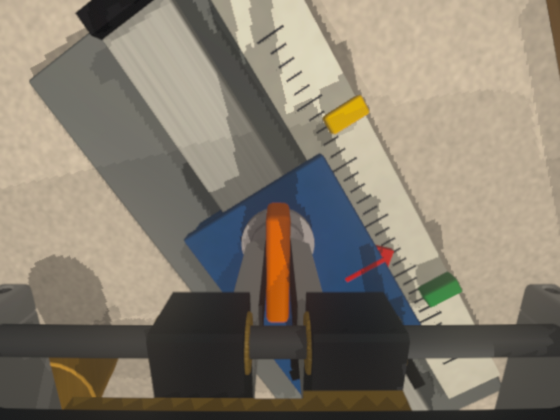

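The wing follows the gripper and stays parallel to the pads. Pointer at (395,253), green marker at (441,290).

Request:
arm_command(
  increments=[
    [[0,0,0],[0,0,-0.1],1],
    [[0,0,0],[0,0,-0.1],1],
    [[0,0,0],[0,0,-0.1],1],
    [[0,0,0],[0,0,-0.1],1],
    [[0,0,0],[0,0,-0.1],1],
    [[0,0,0],[0,0,-0.06],1],
    [[0,0,0],[0,0,0],1],
    [[0,0,0],[0,0,0],1],
    [[0,0,0],[0,0,0],1],
  ],
)

```text
time_s: 7.8
tool_pos: [0.6245, 0.0139, 0.0633]
tcp_rot: [-179.9, 0.0, 98.5]
ft_force: [-5.2, -0.2, 1.6]
grip_width: 0.0126
gripper_force: 60.0
```

```bash
python3 - <<'E'
from h import *
import m
s=arm.get_state();print(s['tool_pos'],s['tcp_rot'],s['ft_force'],s['torque'])
c,im=snap('wrist','w5.png'); 
def hsv(lo,hi,a):
    for b in blobs(im,lo,hi,a):print(b[0],b[1],b[2],b[3][1],b[3][2])
hsv((3,150,60),(13,255,255),40);print('red');hsv((170,130,50),(180,255,255),20);hsv((0,130,50),(2,255,255),20);print('g');hsv((45,90,40),(85,255,255),40)
E
```

```text
[[ 0.6897  0.2109  0.008 ]
 [ 0.7559 -0.2233  0.008 ]
 [ 0.5709 -0.2514  0.008 ]
 [ 0.5039  0.1802  0.008 ]]
rail [ 0.6301 -0.0209  0.    ] 8.742664619304277 [np.float64(0.188), np.float64(0.439), np.float64(0.187), np.float64(0.437)]
[0.62450938 0.01385345 0.06332262] [-1.79935361e+02  9.01599569e-03  9.85451195e+01] [-5.2444422  -0.21820091  1.62536396] [-0.14383641  0.98916973  0.19206729]
2419 [277.6, 257.7] [265, 204, 25, 118] (23.95665740966797, 117.1807861328125) 0.784824550151825
red
g
```

View pics/w5.png

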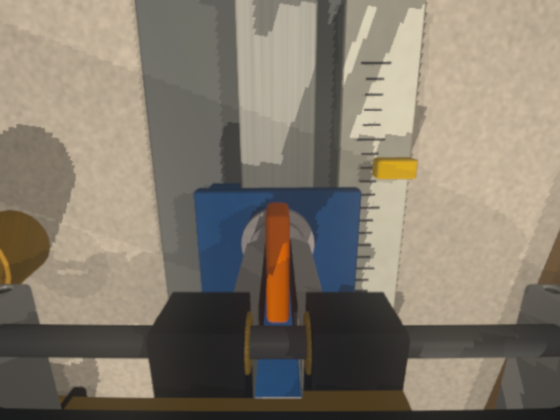

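```bash
python3 - <<'E' | tail -6
from h import *
import m
c=cal('wrist')
e=m.loc(plane(c,340,188,.044)); y=m.loc(plane(c,396,166.5,.03)); print(e,y,'edge-yellow',e[1]-y[1])
# w4 pose: same xy, yaw 66.94 -> rotate the camera about the TCP
s=arm.get_state(); t=np.array(s['tool_pos']); a=np.radians(66.94-98.545); Rz=np.array([[np.cos(a),-np.sin(a),0],[np.sin(a),np.cos(a),0],[0,0,1]])
V=c['view']; c4=dict(c); W=np.eye(4); W[:3,:3]=V[:3,:3]@Rz.T; W[:3,3]=V[:3,:3]@(t-Rz.T@t)+V[:3,3]; c4['view']=W
for n,u,v,z in(('tip',396,252,.038),('green',440,287,.03),('yellow',347,112,.03)):print(n,m.loc(plane(c4,u,v,z)))
E
```

```text
[ 0.5039  0.1802  0.008 ]]
rail [ 0.6301 -0.0209  0.    ] 8.742664619304277 [np.float64(0.188), np.float64(0.439), np.float64(0.187), np.float64(0.437)]
[0.04, 0.0712, 0.044] [0.0801, 0.083, 0.03] edge-yellow -0.011800000000000005
tip [0.0648, -0.0183, 0.038]
green [0.0817, -0.0671, 0.03]
yellow [0.0817, 0.0825, 0.03]
```

```bash
python3 - <<'E' | tail -12
from h import *
import m
c=cal('wrist'); im=cv2.imread('pics/w4.png')[:,:,::-1].copy()
s=arm.get_state(); t=np.array(s['tool_pos']); a=np.radians(66.94-98.545); Rz=np.array([[np.cos(a),-np.sin(a),0],[np.sin(a),np.cos(a),0],[0,0,1]])
V=c['view']; c4=dict(c); W=np.eye(4); W[:3,:3]=V[:3,:3]@Rz.T; W[:3,3]=V[:3,:3]@(t-Rz.T@t)+V[:3,3]; c4['view']=W
for n,lo,hi in(('red',(172,120,40),(180,255,255)),('red',(0,120,40),(2,255,255)),('green',(45,90,40),(85,255,255)),('yel',(18,150,60),(30,255,255))):
    for b in blobs(im,lo,hi,60): print(n,b[0],b[1],b[2],m.loc(plane(c4,*b[1],.03)),m.loc(plane(c4,*b[1],.038)))
for n,q in(('green',[.0817,-.0730,.03]),('tip',[.062,-.0147,.038]),('yel',[.081,.0815,.03])):
    print(n,proj(c4,m.C+m.ex*q[0]+m.ey*q[1]+[0,0,q[2]]))
E
```

```text
red 190 [383.5, 255.6] [365, 246, 29, 24] [0.0566, -0.0208, 0.03] [0.056, -0.0161, 0.038]
green 553 [441.9, 292.3] [423, 279, 39, 28] [0.0811, -0.0721, 0.03] [0.0796, -0.0655, 0.038]
yel 922 [346.0, 114.3] [324, 95, 45, 39] [0.0805, 0.0816, 0.03] [0.0791, 0.0824, 0.038]
yel 90 [247.6, 326.6] [245, 314, 7, 28] [-0.0619, -0.0192, 0.03] [-0.058, -0.0146, 0.038]
yel 98 [246.7, 360.3] [245, 344, 5, 30] [-0.0803, -0.0459, 0.03] [-0.0757, -0.0403, 0.038]
yel 1864 [75.3, 383.0] [51, 359, 62, 50] [-0.2181, 0.01, 0.03] [-0.2083, 0.0135, 0.038]
yel 1854 [350.3, 400.4] [291, 391, 115, 20] [-0.0278, -0.1279, 0.03] [-0.0252, -0.1192, 0.038]
yel 80 [149.9, 402.5] [142, 399, 21, 10] [-0.1763, -0.0395, 0.03] [-0.1681, -0.0342, 0.038]
yel 858 [213.0, 403.6] [170, 398, 90, 12] [-0.1302, -0.0688, 0.03] [-0.1237, -0.0623, 0.038]
green [443.07433442 292.85719596]
tip [390.19600475 249.88237467]
yel [346.71018328 113.97959068]
```

Request:
arm_command(
  increments=[
    [[-8,0,0],[0,0,0],1],
    [[-10,0,0],[0,0,0],1],
    [[-10,0,0],[0,0,0],1],
    [[-10,0,0],[0,0,0],1],
    [[-10,0,0],[0,0,0],1],
    [[-10,0,0],[0,0,0],1],
    [[0,0,0],[0,0,0],1],
    [[0,0,0],[0,0,0],1],
    [[0,0,0],[0,0,0],1],
    [[0,0,0],[0,0,0],1],
    [[0,0,0],[0,0,0],1],
  ],
)

```text
time_s: 8.77
tool_pos: [0.6334, -0.0433, 0.0633]
tcp_rot: [-180.0, 0.0, 98.7]
ft_force: [-5.0, -1.6, 0.5]
grip_width: 0.0128
gripper_force: 60.0
```

```bash
python3 - <<'E' | tail -22
from h import *
import m
s=arm.get_state();print(s['tool_pos'],m.loc(s['tool_pos']),s['tcp_rot'],s['ft_force'],s['torque'])
c,im=snap('wrist','w6.png'); e=[b for b in blobs(im,(15,150,60),(30,255,255),200)]
for b in e: print('yel',b[0],b[1],m.loc(plane(c,*b[1],.03)))
for b in blobs(im,(100,120,30),(125,255,255),400): print('blue',b[0],b[1],b[2],m.loc(plane(c,b[1][0],b[2][1],.044)))
for n in('top','side'):
    c,im=snap(n,n+'6.png')
    for cn,lo,hi in(('red',(172,120,40),(180,255,255)),('red',(0,140,40),(5,255,255)),('green',(45,90,40),(85,255,255)),('blue',(100,120,30),(125,255,255))):
        for b in blobs(im,lo,hi,8):
            if 150<b[1][0]<350 and 90<b[1][1]<250: print(n,cn,b[0],b[1],b[2],m.loc(plane(c,*b[1],.034)))
E
```

```text
[[ 0.6897  0.2109  0.008 ]
 [ 0.7559 -0.2233  0.008 ]
 [ 0.5709 -0.2514  0.008 ]
 [ 0.5039  0.1802  0.008 ]]
rail [ 0.6301 -0.0209  0.    ] 8.742664619304277 [np.float64(0.188), np.float64(0.439), np.float64(0.187), np.float64(0.437)]
[ 0.63343638 -0.0432962   0.06329371] [-0.0001, -0.0226, 0.0633] [-1.79952305e+02  1.21307698e-02  9.86842946e+01] [-5.04928905 -1.55862131  0.51319625] [-0.48394482  0.9604456   0.0869019 ]
yel 1081 [403.0, 79.6] [0.0792, 0.0806, 0.03]
yel 1675 [12.9, 173.7] [-0.1831, 0.0207, 0.03]
yel 1015 [345.7, 401.5] [0.0584, -0.177, 0.03]
yel 551 [216.4, 404.4] [-0.053, -0.1803, 0.03]
blue 4714 [223.1, 234.1] [195, 191, 79, 101] [-0.0354, 0.0115, 0.044]
blue 3434 [335.7, 242.9] [314, 192, 43, 100] [0.0374, 0.0109, 0.044]
blue 1563 [277.4, 377.4] [255, 359, 46, 37] [-0.0003, -0.1199, 0.044]
side green 39 [188.2, 199.8] [184, 198, 10, 5] [0.0824, -0.0653, 0.034]
side blue 17 [232.8, 188.7] [230, 187, 6, 6] [-0.0417, -0.094, 0.034]
side blue 18 [228.6, 196.4] [226, 194, 7, 7] [-0.0285, -0.0653, 0.034]
side blue 58 [233.4, 206.7] [227, 199, 11, 15] [-0.0394, -0.0249, 0.034]
```

Carriage at about −73 mm, green at about −73 mm. Now I tighten.

Request:
arm_command(
  increments=[
    [[0,0,0],[0,0,0.12],1],
    [[0,0,0],[0,0,0.12],1],
    [[0,0,0],[0,0,0.12],1],
    [[0,0,0],[0,0,0.12],1],
    [[0,0,0],[0,0,0.12],1],
    [[0,0,0],[0,0,0.12],1],
    [[0,0,0],[0,0,0.12],1],
    [[0,0,0],[0,0,0.12],1],
    [[0,0,0],[0,0,0.12],1],
    [[0,0,0],[0,0,0.12],1],
    [[0,0,0],[0,0,0.12],1],
    [[0,0,0],[0,0,0.12],1],
  ],
)

```text
time_s: 9.92
tool_pos: [0.6339, -0.0434, 0.0634]
tcp_rot: [179.9, -0.0, 15.9]
ft_force: [-2.9, -3.4, -0.7]
grip_width: 0.0125
gripper_force: 60.0
```

Request:
arm_command(
  increments=[
    [[0,0,0],[0,0,0.05],1],
    [[0,0,0],[0,0,0],1],
    [[0,0,0],[0,0,0],1],
    [[0,0,0],[0,0,0],1],
  ],
)

```text
time_s: 10.25
tool_pos: [0.6339, -0.0435, 0.0634]
tcp_rot: [180.0, -0.0, 13.5]
ft_force: [-1.5, -3.7, -1.2]
grip_width: 0.0125
gripper_force: 60.0
```

```bash
python3 - <<'E' | tail -12
from h import *
import m
s=arm.get_state();print(s['tool_pos'],m.loc(s['tool_pos']),s['tcp_rot'],s['ft_force'],s['torque'],s['joint_positions'])
c,im=snap('wrist','w7.png')
for cn,lo,hi in(('org',(3,150,60),(13,255,255)),('red',(172,120,40),(180,255,255)),('red',(0,140,40),(2,255,255)),('green',(45,90,40),(85,255,255))):
    for b in blobs(im,lo,hi,40): print(cn,b[0],b[1],b[2],b[3][2],m.loc(plane(c,*b[1],.034)))
E
```

```text
[[ 0.6897  0.2109  0.008 ]
 [ 0.7559 -0.2233  0.008 ]
 [ 0.5709 -0.2514  0.008 ]
 [ 0.5039  0.1802  0.008 ]]
rail [ 0.6301 -0.0209  0.    ] 8.742664619304277 [np.float64(0.188), np.float64(0.439), np.float64(0.187), np.float64(0.437)]
[ 0.63385174 -0.04346182  0.06342465] [0.0003, -0.0229, 0.0634] [ 1.79978448e+02 -1.35439949e-02  1.34702416e+01] [-1.47747557 -3.72778635 -1.20570365] [-0.77553234  0.44544792 -0.09270395] [-7.21840830e+00  3.58843169e+01  7.98025491e+01 -1.70661816e-02
  6.42928504e+01  6.93187528e+01]
org 2155 [276.5, 258.6] [266, 203, 25, 119] 90.0 [-0.018, -0.0237, 0.034]
red 181 [359.5, 190.4] [355, 165, 12, 47] 2.862405300140381 [0.0369, -0.0757, 0.034]
red 231 [361.9, 162.5] [349, 152, 25, 30] 53.13010025024414 [0.0558, -0.0744, 0.034]
green 935 [364.0, 121.2] [352, 100, 26, 44] 7.125016689300537 [0.0822, -0.0717, 0.034]
```

View pics/w7.png

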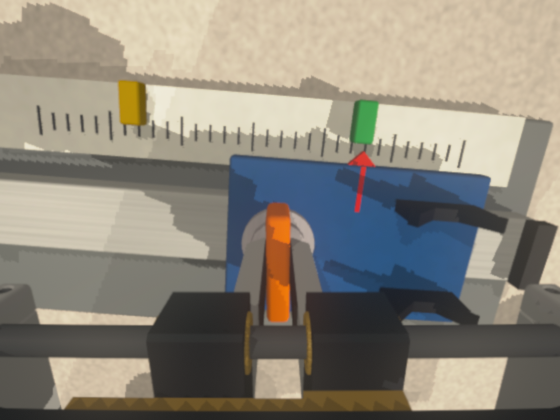

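The pointer (361,155) stands at the green marker (364,122), within about 2 mm. The knob wing is tight. Next I release, rise and go to the brass electrode.

Request:
arm_command(
  increments=[
    [[0,0,0],[0,0,0],0],
    [[0,0,0],[0,0,0],0],
    [[0,0,0],[0,0,0],0],
    [[0,0,-15],[0,0,0],0],
    [[0,0,-31],[0,0,0],0],
    [[0,0,-31],[0,0,0],-0.4],
    [[0,0,-31],[0,0,0],-0.4],
    [[0,0,-32],[0,0,0],-0.4],
  ],
)

```text
time_s: 10.97
tool_pos: [0.6336, -0.043, 0.205]
tcp_rot: [-180.0, -0.0, 13.4]
ft_force: [1.2, -0.7, 0.1]
grip_width: 0.0628
gripper_force: 0.0
```

Request:
arm_command(
  increments=[
    [[-33,8.6,0],[0,0,0],-0.4],
    [[-33,8.6,0],[0,0,0],-0.4],
    [[-33,8.6,0],[0,0,0],-0.4],
    [[-33,8.6,0],[0,0,0],-0.4],
    [[-33,8.6,0],[0,0,0],-0.4],
    [[-33,8.6,0],[0,0,0],-0.4],
    [[-33,8.6,0],[0,0,0],-0.4],
    [[-33,8.6,0],[0,0,0],-0.4],
    [[-33,8.6,0],[0,0,0],-0.4],
    [[-33,8.6,0],[0,0,0.116],-0.4],
    [[0,0,0],[0,0,0],-0.4],
    [[0,0,0],[0,0,0],-0.4],
  ],
)

```text
time_s: 11.97
tool_pos: [0.3322, -0.204, 0.204]
tcp_rot: [179.9, -0.1, 6.6]
ft_force: [0.6, 0.1, -0.0]
grip_width: 0.0654
gripper_force: 0.0
```

Request:
arm_command(
  increments=[
    [[0,0,0],[0,0,0],-0.4],
    [[0,0,0],[0,0,0],-0.4],
    [[0,0,0],[0,0,0],-0.4],
  ],
)

```text
time_s: 12.22
tool_pos: [0.3333, -0.203, 0.2033]
tcp_rot: [-180.0, 0.0, 6.9]
ft_force: [-0.6, 0.8, 0.7]
grip_width: 0.0654
gripper_force: 0.0
```

```bash
python3 - <<'E' | tail -14
from h import *
import m
s=arm.get_state();print(s['tool_pos'],s['tcp_rot'],s['grip_width'])
c,im=snap('wrist','w8.png'); np.save('w8.npy',c['view'])
for b in blobs(im,(14,120,60),(30,255,255),300): print(b, plane(c,*b[1],.029))
ct,it=snap('top','top8.png')
for cn,lo,hi in(('red',(172,120,40),(180,255,255)),('red',(0,140,40),(3,255,255)),('green',(45,90,40),(85,255,255)),('orange',(3,150,110),(14,255,255))):
    for b in blobs(it,lo,hi,6):
        if 200<b[1][0]<400 and 90<b[1][1]<200: print(cn,b[0],b[1],b[2],b[3][1:],m.loc(plane(ct,*b[1],.036)))
E
```

```text
[[ 0.6897  0.2109  0.008 ]
 [ 0.7559 -0.2233  0.008 ]
 [ 0.5709 -0.2514  0.008 ]
 [ 0.5039  0.1802  0.008 ]]
rail [ 0.6301 -0.0209  0.    ] 8.742664619304277 [np.float64(0.188), np.float64(0.439), np.float64(0.187), np.float64(0.437)]
[ 0.33334194 -0.20297778  0.20333175] [-1.79985013e+02  7.06906280e-03  6.87357698e+00] 0.06543064877918944
(3918, [126.7, 99.1], [91, 64, 76, 70], ((125.75611114501953, 100.30487823486328), (77.46218872070312, 63.25037384033203), 38.65980911254883)) [ 0.41276527 -0.03082287  0.029     ]
(2334, [285.6, 128.8], [275, 77, 24, 107], ((286.5, 130.0), (23.0, 106.0), 0.0)) [ 0.40220576 -0.20359444  0.029     ]
(522, [139.7, 336.7], [131, 312, 26, 62], ((140.1690673828125, 341.4591064453125), (19.20890998840332, 62.100852966308594), 17.35402488708496)) [ 0.11288969 -0.0449914   0.029     ]
(758, [414.9, 342.8], [399, 312, 27, 62], ((413.0346984863281, 342.3638610839844), (62.56598663330078, 22.77735710144043), 82.50414276123047)) [ 0.14733393 -0.41132015  0.029     ]
(4446, [374.0, 402.0], [186, 389, 344, 22], ((357.3805236816406, 400.4512023925781), (18.471921920776367, 343.00152587890625), 89.02897644042969)) [ 0.04161278 -0.37769862  0.029     ]
green 37 [325.1, 108.4] [323, 104, 5, 10] ((9.04194450378418, 3.781176805496216), 80.53767395019531) [0.0791, -0.0732, 0.036]
orange 107 [310.8, 136.5] [307, 124, 9, 26] ((25.706260681152344, 4.121678829193115), 77.47119140625) [0.0128, -0.0274, 0.036]
```

View pics/w8.png

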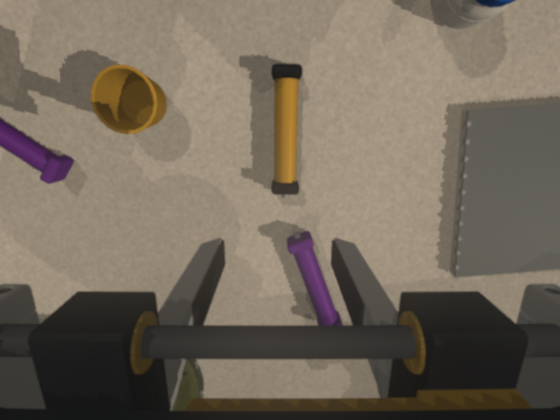

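The brass electrode is clear at (286,129), with caps at (287,71) and (285,187), along the tool x axis. The purple one ends near (300,238), below it.

```bash
python3 - <<'E' | tail -5
from h import *
import m
c=cal('wrist')
a=plane(c,287,77,.024);b=plane(c,285.7,184,.024); print(a,b,(a+b)/2,np.linalg.norm(a-b),np.degrees(np.arctan2(*(a-b)[1::-1])))
print(tri(c,(286.3,129.5),m.ct,(374.8,237)), tri(c,(286.3,129.5),m.cs,(305.9,174.1)))
s=arm.get_state();print(s['tool_pos'],s['tcp_rot'])
E
```

```text
[ 0.5039  0.1802  0.008 ]]
rail [ 0.6301 -0.0209  0.    ] 8.742664619304277 [np.float64(0.188), np.float64(0.439), np.float64(0.187), np.float64(0.437)]
[ 0.45520383 -0.19851359  0.024     ] [ 0.3401115 -0.2118398  0.024    ] [ 0.39765766 -0.20517669  0.024     ] 0.11586126897170593 6.604703191036422
(array([ 0.400366  , -0.20503457,  0.0274582 ]), [np.float64(0.0010213474629555323), np.float64(0.001021347462955621)]) (array([ 0.39948185, -0.20492398,  0.01665831]), [np.float64(0.001482526784132565), np.float64(0.0014825267841324695)])
[ 0.33316666 -0.20304155  0.20328923] [-1.79978134e+02  1.23218537e-02  6.84328511e+00]
```

Request:
arm_command(
  increments=[
    [[32.3,4.9,0],[0,0,0],-0.4],
    [[32.3,4.9,0],[0,0,0],-0.4],
    [[0,0,35],[0,0,0],-0.4],
    [[0,0,35],[0,0,0],-0.4],
    [[0,0,35],[0,0,0],-0.4],
    [[0,0,35],[0,0,0],-0.4],
    [[0,0,25],[0,0,0],-0.4],
    [[0,0,15],[0,0,0],-0.4],
    [[0,0,10],[0,0,0],-0.4],
    [[0,0,7],[0,0,0],-0.4],
    [[0,0,0],[0,0,0],-0.4],
    [[0,0,0],[0,0,0],-0.4],
  ],
)

```text
time_s: 13.32
tool_pos: [0.3983, -0.2057, 0.0069]
tcp_rot: [180.0, -0.0, 6.8]
ft_force: [-1.5, -0.2, 0.3]
grip_width: 0.0659
gripper_force: 0.0
```

Request:
arm_command(
  force=25,
  increments=[
    [[0,0,0],[0,0,0],1],
    [[0,0,0],[0,0,0],1],
    [[0,0,0],[0,0,0],1],
    [[0,0,0],[0,0,0],1],
    [[0,0,0],[0,0,0],1],
    [[0,0,0],[0,0,0],1],
    [[0,0,0],[0,0,0],1],
    [[0,0,0],[0,0,0],1],
  ],
)

```text
time_s: 13.98
tool_pos: [0.398, -0.2056, 0.0065]
tcp_rot: [-180.0, 0.0, 6.7]
ft_force: [-0.7, 1.6, 3.4]
grip_width: 0.0252
gripper_force: 25.0
```

Request:
arm_command(
  increments=[
    [[0,0,-20],[0,0,0],1],
    [[0,0,-30],[0,0,0],1],
    [[0,0,-30],[0,0,0],1],
    [[0,0,-30],[0,0,0],1],
    [[0,0,-20],[0,0,0],1],
  ],
)

```text
time_s: 14.4
tool_pos: [0.3982, -0.2058, 0.1389]
tcp_rot: [179.9, -0.1, 6.8]
ft_force: [0.8, -1.4, -2.0]
grip_width: 0.025
gripper_force: 25.0
```

Request:
arm_command(
  increments=[
    [[16,-2.1,0],[0,0,0],1],
    [[32,-4.2,0],[0,0,0],1],
    [[32,-4.2,0],[0,0,0],1],
    [[32,-4.2,0],[0,0,0],1],
    [[32,-4.2,0],[0,0,0],1],
    [[32,-4.2,0],[0,0,0],1],
    [[32,-4.2,0],[0,0,0],1],
    [[32,-4.2,0],[0,0,0],1],
    [[17,-2.1,0],[0,0,-0.038],1],
    [[0,0,0],[0,0,0],1],
    [[0,0,0],[0,0,0],1],
    [[0,0,0],[0,0,0],1],
  ],
)

```text
time_s: 15.4
tool_pos: [0.6484, -0.1422, 0.1359]
tcp_rot: [-180.0, 0.1, 8.9]
ft_force: [1.1, 1.0, -2.7]
grip_width: 0.0255
gripper_force: 25.0
```

```bash
python3 - <<'E' | tail -12
from h import *
import m
s=arm.get_state();print(s['tool_pos'],m.loc(s['tool_pos']),s['tcp_rot'],s['ft_force'],s['grip_width'])
c,im=snap('wrist','w9.png')
for cn,lo,hi in(('red',(172,120,40),(180,255,255)),('red',(0,140,40),(2,255,255)),('green',(45,90,40),(85,255,255)),('org',(3,150,60),(13,255,255)),('brass',(15,120,60),(28,255,255))):
    for b in blobs(im,lo,hi,60): print(cn,b[0],b[1],b[2],m.loc(plane(c,*b[1],.034)),m.loc(plane(c,*b[1],.15)))
E
```

```text
[ 0.5039  0.1802  0.008 ]]
rail [ 0.6301 -0.0209  0.    ] 8.742664619304277 [np.float64(0.188), np.float64(0.439), np.float64(0.187), np.float64(0.437)]
[ 0.64838977 -0.14224651  0.13585566] [-0.0004, -0.1227, 0.1359] [-1.79978207e+02  7.30901624e-02  8.87617439e+00] [ 1.11595967  0.9646919  -2.68434895] 0.025478252752443333
red 96 [220.0, 162.6] [211, 147, 19, 36] [0.0406, -0.0712, 0.034] [0.0565, -0.0923, 0.15]
red 151 [220.1, 150.4] [212, 138, 18, 43] [0.0513, -0.0718, 0.034] [0.0628, -0.0927, 0.15]
green 512 [223.2, 114.4] [215, 99, 17, 32] [0.0819, -0.0759, 0.034] [0.0807, -0.0951, 0.15]
org 1885 [152.4, 219.1] [133, 179, 38, 84] [-0.0127, -0.0051, 0.034] [0.0252, -0.0535, 0.15]
brass 723 [51.5, 115.4] [38, 100, 28, 32] [0.0814, 0.0733, 0.034] [0.0804, -0.0076, 0.15]
brass 7076 [278.0, 242.3] [255, 164, 48, 162] [-0.0356, -0.1233, 0.034] [0.0117, -0.1229, 0.15]
brass 436 [333.7, 343.8] [327, 311, 12, 64] [-0.1516, -0.183, 0.034] [-0.0563, -0.1579, 0.15]
brass 418 [221.4, 343.9] [217, 312, 12, 63] [-0.152, -0.0635, 0.034] [-0.0565, -0.0878, 0.15]
brass 4999 [282.0, 402.3] [95, 386, 345, 25] [-0.2313, -0.1286, 0.034] [-0.103, -0.126, 0.15]
```

Request:
arm_command(
  increments=[
    [[0,0,20],[0,0,0],1],
    [[0,0,20],[0,0,0],1],
    [[0,0,12],[0,0,0],1],
    [[0,0,8],[0,0,0],1],
    [[0,0,6],[0,0,0],1],
    [[0,0,4],[0,0,0],1],
    [[0,0,2],[0,0,0],1],
    [[0,0,0],[0,0,0],1],
    [[0,0,0],[0,0,0],1],
    [[0,0,0],[0,0,0],1],
  ],
)

```text
time_s: 16.28
tool_pos: [0.6496, -0.1422, 0.0655]
tcp_rot: [180.0, -0.1, 8.9]
ft_force: [-2.9, -0.4, 4.3]
grip_width: 0.0256
gripper_force: 25.0
```

Request:
arm_command(
  increments=[
    [[0,0,1.5],[0,0,0],1],
    [[0,0,0],[0,0,0],1],
    [[0,0,0],[0,0,0],1],
  ],
)

```text
time_s: 16.53
tool_pos: [0.6498, -0.1423, 0.0653]
tcp_rot: [179.9, -0.1, 8.9]
ft_force: [-8.6, 0.9, 15.5]
grip_width: 0.0254
gripper_force: 25.0
```

```bash
python3 - <<'E'
from h import *
s=arm.get_state();print(s['tool_pos'],s['ft_force'],s['torque'])
E
```

```text
[ 0.64975503 -0.14226323  0.06531994] [-8.63293022  0.92914366 15.46714373] [0.20562296 1.70616573 0.01160041]
```

Request:
arm_command(
  increments=[
    [[0,0,-1],[0,0,0],0.3],
    [[0,0,0],[0,0,0],0.3],
    [[0,0,0],[0,0,0],0.3],
    [[0,0,0],[0,0,0],0.1],
    [[0,0,0],[0,0,0],0.1],
    [[0,0,0],[0,0,0],0.1],
    [[0,0,-15],[0,0,0],0.1],
    [[0,0,-30],[0,0,0],0.1],
    [[0,0,-35],[0,0,0],0.1],
    [[0,0,-35],[0,0,0],0.1],
    [[0,0,-35],[0,0,0],0.1],
  ],
)

```text
time_s: 17.45
tool_pos: [0.649, -0.1419, 0.2156]
tcp_rot: [-180.0, 0.0, 8.9]
ft_force: [-0.5, 0.5, -0.1]
grip_width: 0.0422
gripper_force: 0.0
```

Request:
arm_command(
  increments=[
    [[-36,0,0],[0,0,0],0.1],
    [[-36,0,0],[0,0,0],0.1],
    [[0,0,0],[0,0,0],0.1],
    [[0,0,0],[0,0,0],0.1],
    [[0,0,0],[0,0,0],0.1],
  ],
)

```text
time_s: 17.87
tool_pos: [0.5787, -0.1533, 0.2145]
tcp_rot: [180.0, -0.1, 8.9]
ft_force: [-0.2, 0.0, -0.2]
grip_width: 0.0421
gripper_force: 0.0
```

```bash
python3 - <<'E' | tail -18
from h import *
import m
s=arm.get_state();print(s['tool_pos'],m.loc(s['tool_pos']),s['tcp_rot'],s['ft_force'],s['grip_width'])
bl={}
for n in('wrist','top','side'):
    c,im=snap(n,n+'10.png')
    for cn,lo,hi in(('red',(172,120,40),(180,255,255)),('red',(0,140,40),(2,255,255)),('green',(45,90,40),(85,255,255)),('brass',(15,110,60),(30,255,255))):
        for b in blobs(im,lo,hi,20):
            P=plane(c,*b[1],.072 if cn=='brass' else .034); l=m.loc(P)
            if abs(l[0])<.12 and abs(l[1])<.2: print(n,cn,b[0],b[1],b[2],np.round(b[3][1:][0],1),round(b[3][2],1),l); 
            if cn=='brass' and abs(l[0])<.05 and -.15<l[1]<-.1: bl[n]=(c,b[1],b[3])
for a,b in(('wrist','side'),('top','side'),('wrist','top')):
    if a in bl and b in bl:
        x,r=tri(*bl[a][:2],*bl[b][:2]); print(a,b,m.loc(x),np.round(r,4))
E
```

```text
[ 0.5709 -0.2514  0.008 ]
 [ 0.5039  0.1802  0.008 ]]
rail [ 0.6301 -0.0209  0.    ] 8.742664619304277 [np.float64(0.188), np.float64(0.439), np.float64(0.187), np.float64(0.437)]
[ 0.5786642  -0.1533086   0.21445017] [-0.071, -0.1231, 0.2145] [ 1.79974803e+02 -6.25291035e-02  8.91537761e+00] [-0.16700048  0.01333389 -0.17163533] 0.042121886717089434
wrist red 81 [229.8, 85.0] [224, 72, 13, 31] [30. 12.] 90.0 [0.0429, -0.0716, 0.034]
wrist red 56 [229.4, 70.3] [224, 65, 12, 15] [10.6  9.7] 50.2 [0.0576, -0.0717, 0.034]
wrist green 347 [232.3, 47.1] [226, 33, 13, 29] [28. 12.] 90.0 [0.0802, -0.0755, 0.034]
wrist brass 521 [89.4, 48.4] [79, 34, 22, 30] [31.4 18. ] 82.2 [0.0718, 0.054, 0.072]
wrist brass 3217 [277.9, 121.9] [264, 61, 29, 125] [124.  28.] 90.0 [0.0051, -0.1233, 0.072]
top green 29 [325.0, 108.3] [323, 104, 5, 10] [9.  3.1] 80.5 [0.08, -0.0732, 0.034]
top brass 92 [347.7, 113.4] [344, 107, 8, 15] [14.  7.] 90.0 [0.048, -0.1213, 0.072]
top brass 51 [264.5, 117.0] [262, 112, 6, 11] [10.4  4.7] 78.7 [0.0678, 0.0798, 0.072]
side green 28 [188.1, 200.3] [184, 199, 9, 4] [3. 8.] 90.0 [0.0827, -0.0634, 0.034]
side brass 357 [214.9, 171.7] [194, 166, 43, 12] [ 9.6 41.9] 86.3 [0.0036, -0.1285, 0.072]
side brass 68 [188.7, 243.2] [183, 240, 12, 7] [ 6. 11.] 90.0 [0.0769, 0.121, 0.072]
wrist side [0.0042, -0.1233, 0.0767] [0.0009 0.0009]
top side [0.0207, -0.1113, 0.0983] [0.0196 0.0196]
wrist top [0.0114, -0.1132, 0.181] [0.0111 0.0111]
```

```bash
python3 - <<'E' | tail -9
from h import *
import m
cw,cs=cal('wrist'),m.cs
iw=cv2.imread('pics/wrist10.png')[:,:,::-1].copy(); si=cv2.imread('pics/side10.png')[:,:,::-1].copy()
mw=cv2.inRange(cv2.cvtColor(iw,cv2.COLOR_RGB2HSV),(15,110,60),(30,255,255))[58:190,255:300]; ms=cv2.inRange(cv2.cvtColor(si,cv2.COLOR_RGB2HSV),(15,110,60),(30,255,255))[160:185,190:242]
for v in(0,6,30,60,90,120,126): q=np.flatnonzero(mw[v]); print('w',v+58,(q.min()+255,q.max()+255) if len(q) else None,end=' ')
print()
for u in(4,6,12,20,28,36,42,46): q=np.flatnonzero(ms[:,u]); print('s',u+190,(q.min()+160,q.max()+160) if len(q) else None,end=' ')
print()
for x in(-.056,0,.056):
  for dz in(.072,.076):
    p=m.C+m.ex*(x+.004)+m.ey*-.1233+[0,0,dz]; print(x,dz,proj(cw,p).round(1),proj(cs,p).round(1),end=' | ')
  print()
E
```

```text
[ 0.7559 -0.2233  0.008 ]
 [ 0.5709 -0.2514  0.008 ]
 [ 0.5039  0.1802  0.008 ]]
rail [ 0.6301 -0.0209  0.    ] 8.742664619304277 [np.float64(0.188), np.float64(0.439), np.float64(0.187), np.float64(0.437)]
w 58 None w 64 (np.int64(265), np.int64(292)) w 88 (np.int64(265), np.int64(291)) w 118 (np.int64(266), np.int64(290)) w 148 (np.int64(266), np.int64(290)) w 178 (np.int64(266), np.int64(290)) w 184 (np.int64(270), np.int64(288)) 
s 194 (np.int64(170), np.int64(171)) s 196 (np.int64(170), np.int64(177)) s 202 (np.int64(169), np.int64(177)) s 210 (np.int64(168), np.int64(176)) s 218 (np.int64(168), np.int64(175)) s 226 (np.int64(167), np.int64(175)) s 232 (np.int64(167), np.int64(174)) s 236 (np.int64(171), np.int64(171)) 
-0.056 0.072 [277.9 179.2] [235.  171.4] | -0.056 0.076 [277.9 179.9] [234.9 170.3] | 
0 0.072 [278.2 123.2] [214.8 173. ] | 0 0.076 [278.2 123.3] [214.7 171.9] | 
0.056 0.072 [278.5  61.8] [194.5 174.6] | 0.056 0.076 [278.5  61.1] [194.4 173.5] |
```

```bash
python3 - <<'E' | tail -3
from h import *
import m
for z in(.016,.020): print(z,proj(m.cs,[.3982,-.2052,z]),'seen 305.9 174.1')
im=cv2.cvtColor(cv2.imread('pics/side.png'),cv2.COLOR_BGR2HSV); q=np.flatnonzero(cv2.inRange(im,(15,110,60),(30,255,255))[160:190,306]); print(q.min()+160,q.max()+160)
E
```

```text
0.016 [305.82328393 174.206824  ] seen 305.9 174.1
0.02 [305.87221595 173.21057769] seen 305.9 174.1
171 177
```

The images put the seated axis at 74–76 mm, with a few mm of uncertainty against the nominal 72. I'll probe the tube top lightly with closed fingers, which also presses it into the cradles.

Request:
arm_command(
  increments=[
    [[35.5,0,0],[0,0,0],1],
    [[35.5,0,0],[0,0,0],1],
    [[0,0,0],[0,0,0],1],
    [[0,0,0],[0,0,0],1],
    [[0,0,30],[0,0,0],1],
    [[0,0,30],[0,0,0],1],
    [[0,0,25],[0,0,0],1],
    [[0,0,20],[0,0,0],1],
    [[0,0,12],[0,0,0],1],
    [[0,0,5],[0,0,0],1],
    [[0,0,0],[0,0,0],1],
    [[0,0,0],[0,0,0],1],
  ],
)

```text
time_s: 19.02
tool_pos: [0.6487, -0.1424, 0.0933]
tcp_rot: [180.0, -0.1, 8.9]
ft_force: [0.5, 0.1, 0.5]
grip_width: 0.0005
gripper_force: 0.0
```

Request:
arm_command(
  increments=[
    [[0,0,2],[0,0,0],1],
    [[0,0,0],[0,0,0],1],
    [[0,0,0],[0,0,0],1],
    [[0,0,0],[0,0,0],1],
  ],
)

```text
time_s: 19.35
tool_pos: [0.6484, -0.1422, 0.0905]
tcp_rot: [180.0, -0.0, 8.9]
ft_force: [-0.4, 0.2, -0.4]
grip_width: 0.0002
gripper_force: 0.0
```

Request:
arm_command(
  increments=[
    [[0,0,2],[0,0,0],1],
    [[0,0,0],[0,0,0],1],
    [[0,0,0],[0,0,0],1],
    [[0,0,0],[0,0,0],1],
  ],
)

```text
time_s: 19.68
tool_pos: [0.6484, -0.1422, 0.0882]
tcp_rot: [180.0, -0.0, 8.9]
ft_force: [1.2, -0.3, 2.7]
grip_width: 0.0004
gripper_force: 1.3
```

Request:
arm_command(
  increments=[
    [[0,0,1],[0,0,0],1],
    [[0,0,0],[0,0,0],1],
    [[0,0,0],[0,0,0],1],
    [[0,0,0],[0,0,0],1],
  ],
)

```text
time_s: 20.02
tool_pos: [0.6486, -0.1424, 0.088]
tcp_rot: [180.0, -0.1, 8.9]
ft_force: [-1.5, 0.3, 9.6]
grip_width: 0.0007
gripper_force: 4.5
```

Request:
arm_command(
  increments=[
    [[0,0,1],[0,0,0],1],
    [[0,0,0],[0,0,0],1],
    [[0,0,0],[0,0,0],1],
    [[0,0,0],[0,0,0],1],
  ],
)

```text
time_s: 20.35
tool_pos: [0.6487, -0.1426, 0.0879]
tcp_rot: [179.9, -0.1, 8.9]
ft_force: [-5.0, -1.1, 16.2]
grip_width: 0.0008
gripper_force: 7.6
```

Request:
arm_command(
  increments=[
    [[0,0,-4],[0,0,0],1],
    [[0,0,-30],[0,0,0],1],
    [[0,0,-35],[0,0,0],1],
    [[0,0,-35],[0,0,0],1],
    [[0,0,-25],[0,0,0],1],
    [[-36,0,0],[0,0,0],1],
    [[-36,0,0],[0,0,0],1],
    [[0,0,0],[0,0,0],1],
    [[0,0,0],[0,0,0],1],
    [[0,0,0],[0,0,0],1],
    [[0,0,0],[0,0,0],1],
    [[0,0,0],[0,0,0],1],
  ],
)

```text
time_s: 21.35
tool_pos: [0.5778, -0.1532, 0.2147]
tcp_rot: [-180.0, 0.0, 9.0]
ft_force: [0.7, -0.3, 0.3]
grip_width: 0.0003
gripper_force: 0.0
```

```bash
python3 - <<'E' | tail -30
from h import *
import m
s=arm.get_state();print(s['tool_pos'],m.loc(s['tool_pos']),s['tcp_rot'])
c,im=snap('wrist','w11.png'); g=im.max(2).astype(int)
for b in blobs(im,(15,110,60),(30,255,255),1000): print(b[0],b[1],b[2])
for x in(.032,-.032):
    for dy in(.025,-.025,0): print(x,dy,proj(c,m.C+m.ex*x+m.ey*(-.123+dy)+[0,0,.078]).round(1))
for v in list(range(84,104,4))+list(range(146,168,4)): print(v,' '.join(map(str,g[v,236:264:2])),'|',' '.join(map(str,g[v,292:324:2])))
E
```

```text
[[ 0.6897  0.2109  0.008 ]
 [ 0.7559 -0.2233  0.008 ]
 [ 0.5709 -0.2514  0.008 ]
 [ 0.5039  0.1802  0.008 ]]
rail [ 0.6301 -0.0209  0.    ] 8.742664619304277 [np.float64(0.188), np.float64(0.439), np.float64(0.187), np.float64(0.437)]
[ 0.5778417  -0.15320121  0.21465649] [-0.0718, -0.1228, 0.2147] [-1.79994858e+02  7.08427823e-03  8.95380617e+00]
3216 [278.3, 121.1] [265, 60, 28, 125]
2334 [167.4, 297.8] [139, 269, 57, 57]
4886 [231.9, 402.5] [38, 390, 345, 21]
0.032 0.025 [251.7  91.5]
0.032 -0.025 [304.5  91.7]
0.032 0 [278.1  91.6]
-0.032 0.025 [252.8 159.2]
-0.032 -0.025 [302.8 159.4]
-0.032 0 [277.8 159.3]
84 78 77 77 77 77 78 78 78 78 78 78 78 78 78 | 106 95 95 96 97 97 98 102 110 113 151 165 164 165 164 164
88 78 78 78 77 77 77 61 41 41 46 48 47 50 55 | 103 61 61 59 57 51 49 55 87 108 75 86 74 74 86 90
92 77 78 78 78 77 77 55 29 33 37 36 29 28 31 | 99 34 36 37 36 37 41 43 72 105 74 75 76 78 77 78
96 78 77 78 78 77 77 63 45 37 35 33 30 30 29 | 100 37 36 37 37 38 44 57 86 104 64 65 70 78 78 78
100 78 78 78 78 79 78 77 78 78 70 65 65 71 94 | 99 97 96 96 96 96 97 96 107 104 65 67 67 70 77 78
146 79 79 79 78 78 78 79 78 77 76 77 78 77 78 | 91 96 96 96 103 109 110 110 111 123 141 155 154 155 155 155
150 78 78 78 78 79 78 78 78 77 78 76 76 77 77 | 69 74 85 91 95 105 108 108 110 94 95 95 95 95 95 95
154 78 78 79 79 79 79 79 72 67 40 40 39 40 41 | 60 47 47 47 47 50 89 101 108 91 95 95 95 95 95 95
158 78 78 78 78 78 78 78 53 40 46 47 43 41 42 | 58 47 47 49 48 49 52 69 107 91 95 96 95 96 97 102
162 78 79 79 79 79 79 78 56 42 46 47 44 44 48 | 67 66 58 50 48 50 53 73 107 90 95 96 103 107 107 107
166 82 79 78 78 78 78 76 77 77 77 77 74 66 71 | 93 93 94 95 95 95 96 97 101 90 95 95 97 105 106 107
```

The tube is centred in both V plates (plate centres at columns 277.7 and 278.3, tube at 278). It is level and its axis is about 75 mm up, inside the tolerance. The gripper is clear, so I hand in.

```bash
python3 -c "
from bench import arm
print(arm.close_job())"
```

```text
the job is handed in; nothing more can be done
None
```

I handed the job in at about 21 s of the 53 s: carriage at the green marker (best estimate within about 3 mm), knob turned back to its tight position, brass electrode centred and level in both cradles; it measures about 3 mm above the nominal 72 mm (limit 5 mm), and no verdict came back.

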